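# Sort a stack of dental casts onto their case trays

## Task

The plaster jaw casts have been piled up on the bench: take the stack apart and set each cast down, teeth up, on the case tray of its own colour, centred and square to the tray (facing the upstand or away from it, either is fine). Casts are brittle, so set them down gently rather than dropping or tipping them, and leave the amber jar and the green bowl where they stand.

Things in the scene. Friction and masses are not known exactly. Their poses are not given: they have to be found in the camera images.
- blue_cast_center (a point): light blue plaster jaw cast, loose, bottom of the stack at the start. D-shaped, flat sides, horseshoe of teeth on top: 64 mm wide (own y, the width to grasp), 68 mm long (own x: flat heel at -x, rounded front teeth at +x), 22 mm high over all (base 15, teeth 7, tops level). Point: its centre, 11 mm above its underside; z up. It stands directly on the table.
- pink_cast_center (a point): salmon pink plaster jaw cast, loose, second from below of the stack at the start. D-shaped, flat sides, horseshoe of teeth on top: 54 mm wide (own y, the width to grasp), 58 mm long (own x: flat heel at -x, rounded front teeth at +x), 22 mm high over all (base 15, teeth 7, tops level). Point: its centre, 11 mm above its underside; z up. It lies loose on the teeth of the next larger cast, up to 7 mm off centre and 0.3 rad askew.
- yellow_cast_center (a point): golden yellow plaster jaw cast, loose, third from below of the stack at the start. D-shaped, flat sides, horseshoe of teeth on top: 44 mm wide (own y, the width to grasp), 48 mm long (own x: flat heel at -x, rounded front teeth at +x), 22 mm high over all (base 15, teeth 7, tops level). Point: its centre, 11 mm above its underside; z up. It lies loose on the teeth of the next larger cast, up to 7 mm off centre and 0.3 rad askew.
- white_cast_center (a point): white plaster jaw cast, loose, top of the stack at the start. D-shaped, flat sides, horseshoe of teeth on top: 34 mm wide (own y, the width to grasp), 38 mm long (own x: flat heel at -x, rounded front teeth at +x), 22 mm high over all (base 15, teeth 7, tops level). Point: its centre, 11 mm above its underside; z up. It lies loose on the teeth of the next larger cast, up to 7 mm off centre and 0.3 rad askew.
- blue_tray_floor (a point): strong turquoise-blue case tray, fixed to the table, 110 mm (own x) by 130 mm (own y), for the light blue cast. Flat floor 6 mm above the table; a 14 mm high upstand (above the table) along its +x edge and a 9 mm high lip along its -x edge, each 6 mm thick; open at the two y sides. This point is the centre of the floor, on its upper surface; z up.
- pink_tray_floor (a point): pinkish red case tray, fixed to the table, 110 mm (own x) by 130 mm (own y), for the salmon pink cast. Flat floor 6 mm above the table; a 14 mm high upstand (above the table) along its +x edge and a 9 mm high lip along its -x edge, each 6 mm thick; open at the two y sides. This point is the centre of the floor, on its upper surface; z up.
- yellow_tray_floor (a point): bright yellow case tray, fixed to the table, 110 mm (own x) by 130 mm (own y), for the golden yellow cast. Flat floor 6 mm above the table; a 14 mm high upstand (above the table) along its +x edge and a 9 mm high lip along its -x edge, each 6 mm thick; open at the two y sides. This point is the centre of the floor, on its upper surface; z up.
- white_tray_floor (a point): white case tray, fixed to the table, 110 mm (own x) by 130 mm (own y), for the white cast. Flat floor 6 mm above the table; a 14 mm high upstand (above the table) along its +x edge and a 9 mm high lip along its -x edge, each 6 mm thick; open at the two y sides. This point is the centre of the floor, on its upper surface; z up.
- jar_center (a point): small amber jar with black lid, 42 mm diameter, 46 mm high, loose bystander; this point is its centre, 23 mm above the table. To be left where it stands.
- bowl_center (a point): green mixing bowl, 96 mm across the rim, 52 mm high, loose bystander; this point is its centre, 26 mm above the table. To be left where it stands.
Not all that is in view belongs to the job. What is shaped like the part that bears white_cast_center but purple is not meant.

How it is judged (in metres and radians):
At the end, for the whole second after the job is handed in: Each cast rests upright (0.1 rad), teeth up, released and still, on the floor of the tray of its own colour (centre 8 to 14 mm above it), its centre within 12 mm of the tray's centre horizontally and its length within 0.26 rad of the tray's x axis, either way round (horizontal distance between blue_cast_center and blue_tray_floor below 0.012 m and z of blue_cast_center in the frame of blue_tray_floor between 0.008 and 0.014 m and angle between each of blue_cast_center, pink_cast_center, yellow_cast_center, white_cast_center's own z axis and vertical below 0.1 rad and angle between the x axis of blue_cast_center and the x axis of blue_tray_floor, either way round below 0.26 rad and linear speed of each of blue_cast, pink_cast, yellow_cast, white_cast below 0.02 m/s and horizontal distance between pink_cast_center and pink_tray_floor below 0.012 m and z of pink_cast_center in the frame of pink_tray_floor between 0.008 and 0.014 m and angle between the x axis of pink_cast_center and the x axis of pink_tray_floor, either way round below 0.26 rad and horizontal distance between yellow_cast_center and yellow_tray_floor below 0.012 m and z of yellow_cast_center in the frame of yellow_tray_floor between 0.008 and 0.014 m and angle between the x axis of yellow_cast_center and the x axis of yellow_tray_floor, either way round below 0.26 rad and horizontal distance between white_cast_center and white_tray_floor below 0.012 m and z of white_cast_center in the frame of white_tray_floor between 0.008 and 0.014 m and angle between the x axis of white_cast_center and the x axis of white_tray_floor, either way round below 0.26 rad); the robot touches nothing.
It fails at once if a cast is tipped over (more than 35 degrees) (angle between any of blue_cast_center, pink_cast_center, yellow_cast_center, white_cast_center's own z axis and vertical above 0.6 rad).
It fails at once if a cast is dropped or thrown (faster than 0.6 m/s, a fall of about 18 mm, with no finger on it) ((linear speed of blue_cast above 0.6 m/s and contact force between the fingers and blue_cast below 0.02 N) or (linear speed of pink_cast above 0.6 m/s and contact force between the fingers and pink_cast below 0.02 N) or (linear speed of yellow_cast above 0.6 m/s and contact force between the fingers and yellow_cast below 0.02 N) or (linear speed of white_cast above 0.6 m/s and contact force between the fingers and white_cast below 0.02 N)).
It fails at once if the amber jar or the green bowl is pushed more than 20 mm from its place (distance of any of jar_center, bowl_center from where it was at the start of the episode above 0.02 m).
It also fails if it takes over 144 s, if anything falls off the work surface, if the arm or the gripper's body presses on something with over 40 N, if the wrist force passes 120 N, or if a joint passes its speed limit or range.

## Robot

A 6-joint arm with a two-finger parallel gripper is mounted at the origin on the work surface. World frame = base frame: x ahead of the robot, y to its left, z up, the work surface at z = 0. Lengths are in mm, angles in rad, forces in N, time in s.
With the tool pointing down it reaches from about 350 to 975 mm from the base axis. Payload 7.1 kg.
Tool frame: the origin (TCP) lies between the finger pads; the fingertips stand 8 mm ahead of it and the grasp point (between the pads) lies 11 mm behind it; x points along the fingers, y is the direction in which the jaws open and shut, and the axes are right-handed (so a half turn about x gives the same grasp; the last joint's range is limited). The gripper opens to 88 mm and grips with 3 to 60 N. Pads are 20 mm wide; open, the fingers measure 115 mm over their backs; the gripper's body (75 mm by 178 mm) begins 61 mm behind the grasp point.
Start: joints at [-1.143, 0.423, 1.63, -0, 1.089, -0.019], TCP at [270.066, -563.622, 230.675] pointing down, gripper open.
Joint ranges: [-3, 3], [-0.9, 2.11], [0.09, 2.58], [-1.31, 4.45], [0.11, 2.69], [-2.54, 2.54]. Speed limits (rad/s): [2.39, 2.39, 3.01, 3.14, 3.14, 3.14].

## Interface

Orientations are given as a rotation vector (axis times angle).
In Python, from workcell import ctrl gives the robot as it stands.
- The arm moves only by the tool apply_moves, never from a script. Its argument "increments" is a list of rows, each an object with "gripper": the opening in per cent of the stroke, from 0 (shut) to 100 (fully open); "delta_pos": the shift along the tool's x, y, z in cm, a list of three; "dr": the turn, a rotation vector about the tool's x, y, z in rad, a list of three. In form: [{"gripper": gripper, "delta_pos": [dx, dy, dz], "dr": [ax, ay, az]}, ...]. A call has exactly 5 rows; each row shifts and turns the commanded pose from where the row before left it, along the tool's axes as they then stand; what a row does not reach is not made up. A row lasts 1/12 s, in which the tool goes at most 41.7 mm and 7.16 degrees, less where a joint would pass 70% of its speed; a pose out of reach is approached as far as the arm can. A call with a gripper value outside its range is refused whole. The fingers move at their own pace and stop on an object; the grip force is fixed at half the most. Time passes only in rows, so rows that do not move let the fingers close, or fill a call up. It gives the time, the measured TCP pose, the force and the opening at its end, in the units of the state.
- ctrl.get_obs(): the state, without advancing time (a new reading comes with each control period).
- ctrl.get_image(name): name is "scene" or "top"; returns a dict with "img" (384x512x3 uint8, red, green, blue), "range_z" (384x512 float32, mm along the optical axis (not along the pixel's ray), 0 where there is no reading), "mtx" (3x3 intrinsics, pixels), "k1" (the pictures are not rectified: a ray, as slopes to the right and down, at radius r is drawn at 1 + k1 r^2 times it, then the intrinsics apply), "rvec" (rotation vector, rad) and "tvec" (3), from world to camera coordinates, as OpenCV has them. Camera axes: x right, y down, z forward; pixel columns grow to the right and rows downward; lengths in mm; the calibration is good to about 2 mm. A picture is of the moment at which its call begins.
- ctrl.close_job(): hands the job in, once; it reports no verdict.
The state is a dict: "t": time; "qpos": joint angles; "qvel": joint speeds; "joint_torque": joint torques, N m; "ee_pos": TCP position; "orientation": TCP orientation; "ft_force": force on the tool from outside, world axes, zero at the start; "moment": the same for the moment, N m; "width": finger opening in mm.
Only numpy, scipy, OpenCV 4.12 (cv2) and the standard library are available. Lean on these libraries where they do the work, as an engineer would, in place of code of your own. Each camera call takes 0.05 s, during which the arm holds its last target. There are 200 camera calls.

## Working session

There is one attempt and no reset: what is moved stays moved. The work goes in short steps, Python scripts to look and compute and a tool call to move; the robot and the scene stay as the last step left them, time stands still between calls to the robot, and variables do not carry over. Pictures are saved under pics/ and viewed, about 12 in all and at most 16, crops included, and the job is handed in when it is done.

Besides the shell and the picture viewer there is one more tool, called after "Request:" as name(argument=value, ...) on one line, values as JSON. apply_moves: Moves the arm, as the interface text tells. Its arguments: {"type":"object","properties":{"increments":{"type":"array","items":{"type":"object","properties":{"gripper":{"type":"number"},"delta_pos":{"type":"array","items":{"type":"number"}},"dr":{"type":"array","items":{"type":"number"}}}}}},"required":["increments"]}

```bash
ls; mkdir -p pics
cat > h.py <<'E'
import numpy as np, cv2
from scipy.spatial.transform import Rotation as R
from workcell import ctrl
def cloud(name):
    d=ctrl.get_image(name); K=np.array(d["mtx"]); k1=d["k1"]; z=d["range_z"]
    v,u=np.mgrid[:z.shape[0],:z.shape[1]].astype(float)
    p=cv2.undistortPoints(np.stack([u.ravel(),v.ravel()],1)[:,None],K,np.array([k1,0,0,0.]))[:,0]
    c=np.c_[p,np.ones(len(p))]*z.reshape(-1,1)
    Rm=R.from_rotvec(np.ravel(d["rvec"])).as_matrix()
    w=(c-np.ravel(d["tvec"]))@Rm
    w[z.ravel()==0]=np.nan
    return d["img"],w.reshape(z.shape+(3,)),d
def save(img,n,crop=None,s=1):
    if crop: r0,r1,c0,c1=crop; img=img[r0:r1,c0:c1]
    img=cv2.resize(img,None,fx=s,fy=s,interpolation=cv2.INTER_CUBIC)
    cv2.imwrite(f"pics/{n}.png",img[...,::-1])
E
python3 - <<'E'
from h import *
for n in("scene","top"):
    i,w,d=cloud(n); save(i,n+"0",s=1.5 if n=="top" else 1.5); print(n,d["k1"],d["mtx"],-R.from_rotvec(np.ravel(d["rvec"])).as_matrix().T@np.ravel(d["tvec"]))
print(ctrl.get_obs())
E
```

```text
pics
scene 0.027505377705917 [[350.55564069   0.         254.43603342]
 [  0.         350.55564069 192.41148577]
 [  0.           0.           1.        ]] [ 919.56243969 -301.6457527   647.52210068]
top -0.12298393880404064 [[384.28779381   0.         253.3898589 ]
 [  0.         384.28779381 187.28587511]
 [  0.           0.           1.        ]] [418.38678605 -42.1311056  878.36582464]
{'t': 0.1, 'qpos': array([-1.14299258e+00,  4.23789217e-01,  1.63059084e+00, -2.68595461e-05,
        1.08862846e+00, -1.89837087e-02]), 'qvel': array([ 0.00204691, -0.00123229, -0.00359022, -0.00231464, -0.0007538 ,
       -0.00048994]), 'joint_torque': array([ 3.66075719e-04, -5.45615137e+01, -2.74323463e+01,  6.44714828e-02,
        1.88050914e-02, -2.82937799e-05]), 'ee_pos': array([ 269.86556166, -563.18908888,  229.97288686]), 'orientation': array([ 1.97389355,  0.44992302, -1.97452257]), 'ft_force': array([-0.16198188, -0.13151293, -0.5454577 ]), 'moment': array([ 0.05012502, -0.05868086,  0.03002033]), 'width': 87.81617131825055}
```

View pics/top0.png

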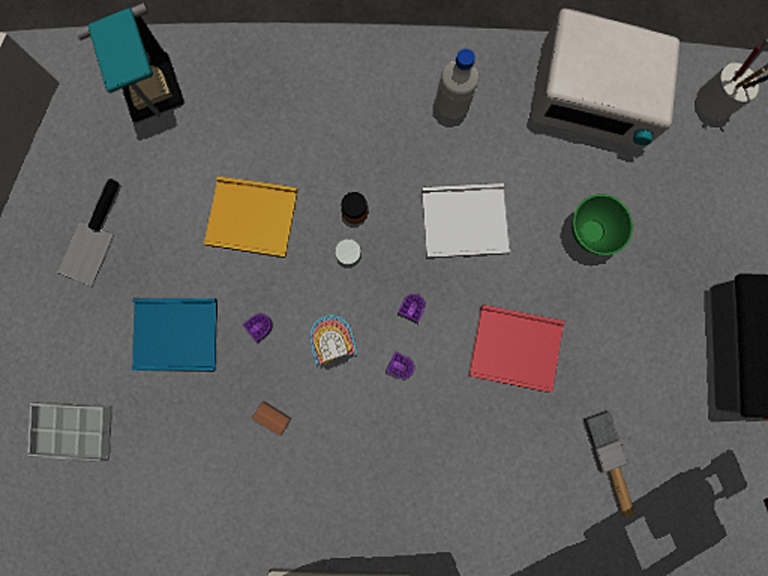

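View pics/scene0.png

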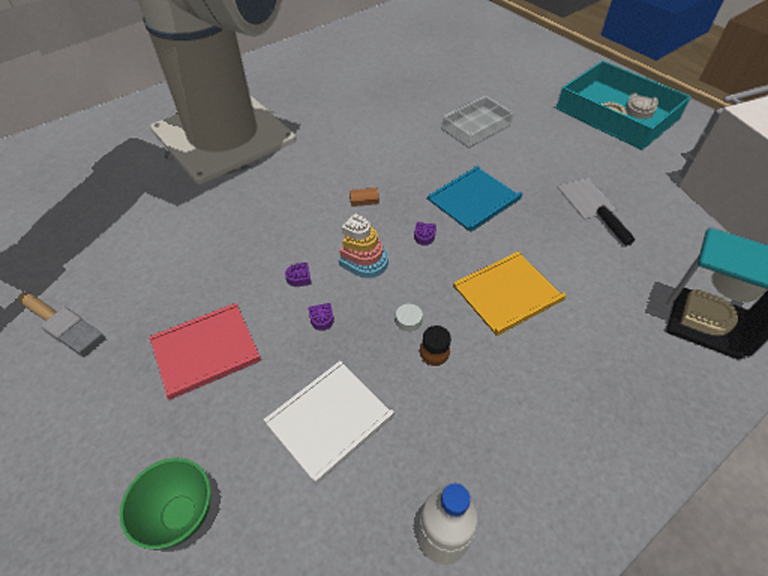

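The stack is at (332,340) in the 768-wide top view. The purple decoys are at (258,327), (412,307) and (400,366), and the white disc is at (347,252). The trays are blue (175,335), yellow (251,217), white (466,221) and red (517,348). I choose the four-colour stack, with its white cast on top.

```bash
cat >> h.py <<'E'
def rect(P):
    c,s,a=cv2.minAreaRect(P[:,:2].astype(np.float32)); return np.round(c,1),np.round(s,1),round(a,1)
HUE={'blue':(90,110),'yellow':(15,30),'pink':(0,12)}
E
python3 - <<'E'
from h import *
i,w,d=cloud("top"); save(i,"crop1",(195,260,190,290),6)
hsv=cv2.cvtColor(i,cv2.COLOR_RGB2HSV)
for n,(u,v) in dict(blue=(175,335),yellow=(251,217),white=(466,221),pink=(517,348)).items():
    u,v=int(u/1.5),int(v/1.5); p=hsv[v,u].astype(int); 
    dif=np.abs(i.astype(int)-i[v,u]).max(2)<60
    win=np.zeros(dif.shape,bool); win[v-42:v+43,u-42:u+43]=1
    z=w[...,2]; m=dif&win&(z>1)&(z<22)
    k,l=cv2.connectedComponents(m.astype(np.uint8)); m=l==l[v,u]
    P=w[m]; c=P[:,:2]; f=np.median(P[:,2])
    hi=P[P[:,2]>f+5]
    print(n,p,m.sum(),rect(P),"floor",round(f,1),"upst",np.round(hi.mean(0),1) if len(hi) else 0,len(hi))
u0,v0=221,227
for nm in("top","scene"):
    _,ww,_=cloud(nm); z=ww[...,2]
    c=w[v0,u0]; near=np.hypot(ww[...,0]-c[0],ww[...,1]-c[1])<55
    for a,b in((70,95),(48,70),(26,48),(3,26)):
        P=ww[near&(z>a)&(z<b)]; print(nm,a,len(P),rect(P),np.round(P[:,2].max(),1))
E
```

```text
blue [ 99 201 113] 2626 (array([451.8, 266. ]), array([110.6, 133.3]), 0.9) floor 5.2 upst [497.3 260.1  12.7] 147
yellow [ 20 192 183] 2439 (array([640.3, 156.6]), array([130.8, 110.8]), 82.5) floor 5.2 upst [685.5 147.9  12.7] 125
white [ 23   5 187] 2309 (array([ 638.3, -180.8]), array([104.3, 129.6]), 4.6) floor 5.3 upst [ 601.1 -188.9   11. ] 15
pink [179 152 171] 2630 (array([ 443.8, -260.6]), array([130.9, 112.7]), 78.7) floor 5.5 upst [ 484.4 -266.8   13.2] 147
top 70 275 (array([441.9,  16.7]), array([37.3, 34.1]), 19.0) 91.0
top 48 159 (array([445.2,  20.8]), array([49.5, 44.1]), 31.8) 68.5
top 26 163 (array([450. ,  20.7]), array([57.1, 54.3]), 20.2) 47.5
top 3 195 (array([441.3,  18.5]), array([96.9, 73.5]), 36.7) 24.0
scene 70 227 (array([444.8,  16.5]), array([38.4, 34.9]), 19.4) 90.6
scene 48 205 (array([456.6,  13.9]), array([53.5, 31.1]), 71.4) 69.8
scene 26 248 (array([462.6,  10.7]), array([65.4, 32.8]), 63.8) 47.9
scene 3 297 (array([456.2,  11.1]), array([104.4,  61. ]), 66.6) 26.0
```

View pics/crop1.png

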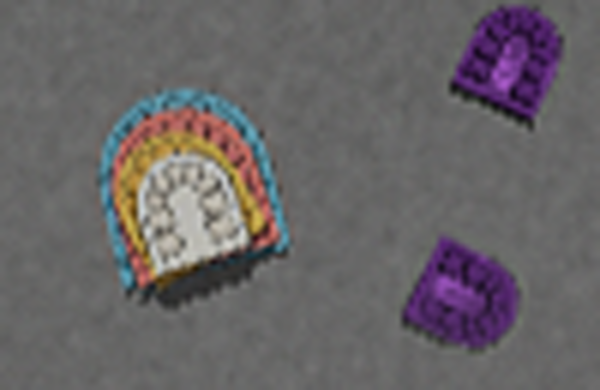

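```bash
cat >> h.py <<'E'
import json
def plan(wps, step=35):
    """wps: (x,y,z,length-axis yaw deg or None, gripper%, hold rows, step mm). Prints rows of 5 per call; simulates commanded pose."""
    o=ctrl.get_obs(); p=np.array(o["ee_pos"]); M=R.from_rotvec(o["orientation"]).as_matrix()
    print("at",p.round(1),"tilt",M[:,0].round(3),"yaw_y",np.degrees(np.arctan2(M[1,1],M[0,1])).round(1),"q6",o["qpos"][5].round(2),"w",round(o["width"],1),"F",o["ft_force"].round(1),"t",o["t"])
    rows=[]
    for x,y,z,yaw,g,hold,st in wps:
        t=np.array([x,y,z],float); y0=np.degrees(np.arctan2(M[1,1],M[0,1]))
        if yaw is None: Mt=M
        else:
            a=y0+(yaw+90-y0+90)%180-90          # nearest of the two half turns
            ty=np.array([np.cos(np.radians(a)),np.sin(np.radians(a)),0]); tx=np.array([0,0,-1.])
            Mt=np.c_[tx,ty,np.cross(tx,ty)]
        ang=R.from_matrix(M.T@Mt).magnitude()
        n=int(np.ceil(max(np.linalg.norm(t-p)/st,ang/0.12)))
        for k in range(n):
            dp=np.round(M.T@(t-p)/(n-k)/10,2); dr=np.round(R.from_matrix(M.T@Mt).as_rotvec()/(n-k),3)
            rows.append(dict(gripper=g,delta_pos=(dp+0.).tolist(),dr=(dr+0.).tolist()))
            p=p+M@dp*10; M=M@R.from_rotvec(dr).as_matrix()
        rows+=[dict(gripper=g,delta_pos=[0,0,0],dr=[0,0,0])]*hold
    while len(rows)%5: rows.append(dict(rows[-1],delta_pos=[0,0,0],dr=[0,0,0]))
    for i in range(0,len(rows),5): print(json.dumps(rows[i:i+5]))
E
python3 - <<'E'
from h import *
i,w,d=cloud("top"); z=w[...,2]
m=(abs(w[...,0]-638)<75)&(abs(w[...,1]+181)<80)&(z>3)&(z<20); P=w[m]; print(rect(P))
for a in range(575,705,5):
    q=P[(abs(P[:,0]-a)<2.5)&(abs(P[:,1]+181)<25)]; print(a,len(q),q[:,2].mean().round(1) if len(q) else '',end='; ')
print()
plan([(443,16.6,200,19,100,0,35),(443,16.6,120,19,100,3,30)])
E
```

```text
(array([ 639.3, -183.3]), array([159.1, 131.6]), 87.7)
575 0 ; 580 0 ; 585 27 8.0; 590 47 7.6; 595 37 5.6; 600 43 5.7; 605 44 5.4; 610 40 5.1; 615 39 5.5; 620 36 5.6; 625 41 5.5; 630 40 5.6; 635 40 5.2; 640 42 5.6; 645 45 5.3; 650 37 5.8; 655 41 5.6; 660 41 5.4; 665 40 5.1; 670 36 5.5; 675 38 5.1; 680 39 5.3; 685 40 4.9; 690 60 8.5; 695 35 13.0; 700 0 ; 
at [ 270.  -563.5  230.4] tilt [-0.  0. -1.] yaw_y -64.4 q6 -0.02 w 88.2 F [-0.9  0.2  0. ] t 0.3
[{"gripper": 100, "delta_pos": [0.17, -2.49, -2.26], "dr": [0.006, 0.0, 0.0]}, {"gripper": 100, "delta_pos": [0.17, -2.5, -2.24], "dr": [0.006, 0.0, 0.0]}, {"gripper": 100, "delta_pos": [0.17, -2.52, -2.23], "dr": [0.006, 0.0, 0.0]}, {"gripper": 100, "delta_pos": [0.17, -2.53, -2.21], "dr": [0.006, 0.0, 0.0]}, {"gripper": 100, "delta_pos": [0.17, -2.54, -2.2], "dr": [0.007, 0.0, 0.0]}]
[{"gripper": 100, "delta_pos": [0.17, -2.56, -2.18], "dr": [0.006, 0.0, 0.0]}, {"gripper": 100, "delta_pos": [0.17, -2.57, -2.17], "dr": [0.007, 0.0, 0.0]}, {"gripper": 100, "delta_pos": [0.17, -2.59, -2.15], "dr": [0.006, 0.0, 0.0]}, {"gripper": 100, "del
[... 510 characters left out ...]
, 0.0, 0.0]}]
[{"gripper": 100, "delta_pos": [0.17, -2.7, -2.01], "dr": [0.006, 0.0, 0.0]}, {"gripper": 100, "delta_pos": [0.17, -2.71, -1.99], "dr": [0.007, 0.0, 0.0]}, {"gripper": 100, "delta_pos": [0.17, -2.72, -1.98], "dr": [0.006, 0.0, 0.0]}, {"gripper": 100, "delta_pos": [2.67, 0.0, 0.0], "dr": [0.0, 0.0, 0.0]}, {"gripper": 100, "delta_pos": [2.67, 0.0, 0.0], "dr": [0.0, 0.0, 0.0]}]
[{"gripper": 100, "delta_pos": [2.66, 0.0, 0.0], "dr": [0.0, 0.0, 0.0]}, {"gripper": 100, "delta_pos": [0, 0, 0], "dr": [0, 0, 0]}, {"gripper": 100, "delta_pos": [0, 0, 0], "dr": [0, 0, 0]}, {"gripper": 100, "delta_pos": [0, 0, 0], "dr": [0, 0, 0]}, {"gripper": 100, "delta_pos": [0, 0, 0], "dr": [0, 0, 0]}]
```

Request:
apply_moves(increments=[{"gripper":100,"delta_pos":[0.17,-2.49,-2.26],"dr":[0.006,0,0]},{"gripper":100,"delta_pos":[0.17,-2.5,-2.24],"dr":[0.006,0,0]},{"gripper":100,"delta_pos":[0.17,-2.52,-2.23],"dr":[0.006,0,0]},{"gripper":100,"delta_pos":[0.17,-2.53,-2.21],"dr":[0.006,0,0]},{"gripper":100,"delta_pos":[0.17,-2.54,-2.2],"dr":[0.007,0,0]}])

```text
t: 0.72
ee_pos: [318.2, -401.1, 222.1]
orientation: [1.993, 0.419, -1.993]
ft_force: [0.4, -0.1, -0.2]
width: 88.0
```

Request:
apply_moves(increments=[{"gripper":100,"delta_pos":[0.17,-2.56,-2.18],"dr":[0.006,0,0]},{"gripper":100,"delta_pos":[0.17,-2.57,-2.17],"dr":[0.007,0,0]},{"gripper":100,"delta_pos":[0.17,-2.59,-2.15],"dr":[0.006,0,0]},{"gripper":100,"delta_pos":[0.17,-2.6,-2.13],"dr":[0.007,0,0]},{"gripper":100,"delta_pos":[0.17,-2.62,-2.11],"dr":[0.006,0,0]}])

```text
t: 1.13
ee_pos: [366.3, -240.0, 213.8]
orientation: [2.012, 0.39, -2.011]
ft_force: [0.7, 0.7, -0.5]
width: 87.8
```

Request:
apply_moves(increments=[{"gripper":100,"delta_pos":[0.17,-2.63,-2.1],"dr":[0.007,0,0]},{"gripper":100,"delta_pos":[0.17,-2.64,-2.08],"dr":[0.006,0,0]},{"gripper":100,"delta_pos":[0.17,-2.66,-2.06],"dr":[0.007,0,0]},{"gripper":100,"delta_pos":[0.17,-2.67,-2.05],"dr":[0.006,0,0]},{"gripper":100,"delta_pos":[0.17,-2.68,-2.03],"dr":[0.007,0,0]}])

```text
t: 1.55
ee_pos: [414.5, -78.7, 205.4]
orientation: [2.031, 0.359, -2.03]
ft_force: [0.7, -0.5, -0.2]
width: 87.9
```

Request:
apply_moves(increments=[{"gripper":100,"delta_pos":[0.17,-2.7,-2.01],"dr":[0.006,0,0]},{"gripper":100,"delta_pos":[0.17,-2.71,-1.99],"dr":[0.007,0,0]},{"gripper":100,"delta_pos":[0.17,-2.72,-1.98],"dr":[0.006,0,0]},{"gripper":100,"delta_pos":[2.67,0,0],"dr":[0,0,0]},{"gripper":100,"delta_pos":[2.67,0,0],"dr":[0,0,0]}])

```text
t: 1.97
ee_pos: [445.1, 18.4, 147.3]
orientation: [2.044, 0.345, -2.034]
ft_force: [-1.0, -0.3, 0.1]
width: 88.1
```

Request:
apply_moves(increments=[{"gripper":100,"delta_pos":[2.66,0,0],"dr":[0,0,0]},{"gripper":100,"delta_pos":[0,0,0],"dr":[0,0,0]},{"gripper":100,"delta_pos":[0,0,0],"dr":[0,0,0]},{"gripper":100,"delta_pos":[0,0,0],"dr":[0,0,0]},{"gripper":100,"delta_pos":[0,0,0],"dr":[0,0,0]}])

```text
t: 2.38
ee_pos: [444.3, 16.3, 121.6]
orientation: [2.044, 0.341, -2.039]
ft_force: [0.7, -0.2, 0.0]
width: 87.9
```

Run:
```python
from h import *
i,w,d=cloud("scene"); save(i,"s1",(90,220,180,320),5)
plan([(443.5,16.6,76,19,100,1,20),(443.5,16.6,76,19,30,7,20)])
```

```text
at [444.2  16.3 121.6] tilt [ 0.003  0.    -1.   ] yaw_y -71.0 q6 1.25 w 87.6 F [-0.3  0.1  0. ] t 2.4333
[{"gripper": 100, "delta_pos": [1.52, -0.02, 0.02], "dr": [0.0, -0.001, 0.0]}, {"gripper": 100, "delta_pos": [1.52, -0.02, 0.02], "dr": [0.0, -0.001, 0.0]}, {"gripper": 100, "delta_pos": [1.52, -0.02, 0.03], "dr": [0.0, -0.001, -0.001]}, {"gripper": 100, "delta_pos": [0, 0, 0], "dr": [0, 0, 0]}, {"gripper": 30, "delta_pos": [0.0, 0.0, 0.0], "dr": [0.0, 0.0, 0.0]}]
[{"gripper": 30, "delta_pos": [0, 0, 0], "dr": [0, 0, 0]}, {"gripper": 30, "delta_pos": [0, 0, 0], "dr": [0, 0, 0]}, {"gripper": 30, "delta_pos": [0, 0, 0], "dr": [0, 0, 0]}, {"gripper": 30, "delta_pos": [0, 0, 0], "dr": [0, 0, 0]}, {"gripper": 30, "delta_pos": [0, 0, 0], "dr": [0, 0, 0]}]
[{"gripper": 30, "delta_pos": [0, 0, 0], "dr": [0, 0, 0]}, {"gripper": 30, "delta_pos": [0, 0, 0], "dr": [0, 0, 0]}, {"gripper": 30, "delta_pos": [0, 0, 0], "dr": [0, 0, 0]}, {"gripper": 30, "delta_pos": [0, 0, 0], "dr": [0, 0, 0]}, {"gripper": 30, "delta_pos": [0, 0, 0], "dr": [0, 0, 0]}]
```

View pics/s1.png

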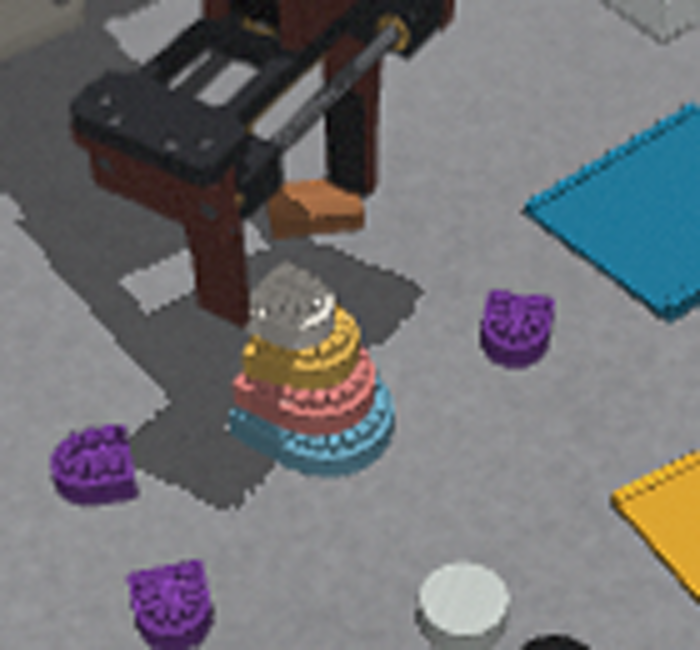

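Fingers straddle the white cast (crop px 290,300). Descend and grip.

Request:
apply_moves(increments=[{"gripper":100,"delta_pos":[1.5,0,0],"dr":[0,0,0]},{"gripper":100,"delta_pos":[1.5,0,0],"dr":[0,0,0]},{"gripper":100,"delta_pos":[1.5,0,0],"dr":[0,0,0]},{"gripper":100,"delta_pos":[0,0,0],"dr":[0,0,0]},{"gripper":100,"delta_pos":[0,0,0],"dr":[0,0,0]}])

```text
t: 2.85
ee_pos: [443.3, 16.3, 75.6]
orientation: [2.042, 0.342, -2.042]
ft_force: [-0.4, -0.1, -0.2]
width: 87.7
```

Request:
apply_moves(increments=[{"gripper":45,"delta_pos":[0,0,0],"dr":[0,0,0]},{"gripper":45,"delta_pos":[0,0,0],"dr":[0,0,0]},{"gripper":45,"delta_pos":[0,0,0],"dr":[0,0,0]},{"gripper":0,"delta_pos":[0,0,0],"dr":[0,0,0]},{"gripper":0,"delta_pos":[0,0,0],"dr":[0,0,0]}])

```text
t: 3.27
ee_pos: [443.4, 16.5, 75.5]
orientation: [2.042, 0.342, -2.041]
ft_force: [-0.4, -0.1, 0.4]
width: 58.4
```

Request:
apply_moves(increments=[{"gripper":0,"delta_pos":[0,0,0],"dr":[0,0,0]},{"gripper":0,"delta_pos":[0,0,0],"dr":[0,0,0]},{"gripper":0,"delta_pos":[0,0,0],"dr":[0,0,0]},{"gripper":0,"delta_pos":[0,0,0],"dr":[0,0,0]},{"gripper":0,"delta_pos":[0,0,0],"dr":[0,0,0]}])

```text
t: 3.68
ee_pos: [443.1, 16.4, 75.0]
orientation: [2.042, 0.342, -2.042]
ft_force: [0.3, 0.2, 1.5]
width: 33.8
```

Run:
```python
from h import *
plan([(443,16.5,135,19,0,0,20),(641,-181,135,4.5,0,0,35),(641,-181,30,4.5,0,0,28)])
```

```text
at [443.1  16.4  75. ] tilt [-0. -0. -1.] yaw_y -71.0 q6 1.25 w 33.8 F [0.3 0.2 1.5] t 3.6833
[{"gripper": 0, "delta_pos": [-2.0, 0.0, 0.0], "dr": [0.0, 0.0, 0.0]}, {"gripper": 0, "delta_pos": [-2.0, 0.0, 0.0], "dr": [0.0, 0.0, 0.0]}, {"gripper": 0, "delta_pos": [-2.0, -0.01, 0.01], "dr": [0.0, 0.0, 0.0]}, {"gripper": 0, "delta_pos": [0.0, 3.14, -1.54], "dr": [0.032, 0.0, 0.0]}, {"gripper": 0, "delta_pos": [0.0, 3.09, -1.64], "dr": [0.032, 0.0, 0.0]}]
[{"gripper": 0, "delta_pos": [0.0, 3.04, -1.73], "dr": [0.032, 0.0, 0.0]}, {"gripper": 0, "delta_pos": [0.0, 2.98, -1.83], "dr": [0.031, 0.0, 0.0]}, {"gripper": 0, "delta_pos": [0.0, 2.92, -1.92], "dr": [0.032, 0.0, 0.0]}, {"gripper": 0, "delta_pos": [0.0, 2.86, -2.01], "dr": [0.031, 0.0, 0.0]}, {"gripper": 0, "delta_pos": [0.0, 2.79, -2.1], "dr": [0.032, 0.0, 0.0]}]
[{"gripper": 0, "delta_pos": [0.0, 2.72, -2.19], "dr": [0.031, 0.0, 0.0]}, {"gripper": 0, "delta_pos": [2.63, 0.0, 0.0], "dr": [0.0, 0.0, 0.0]}, {"gripper": 0, "delta_pos": [2.62, 0.0, 0.0], "dr": [0.0, 0.0, 0.0]}, {"gripper": 0, "delta_pos": [2.63, 0.0, 0.0], "dr": [0.0, 0.0, 0.0]}, {"gripper": 0, "delta_pos": [2.62, 0.0, -0.01], "dr": [0.0, 0.0, 0.0]}]
```

Request:
apply_moves(increments=[{"gripper":0,"delta_pos":[-1.5,0,0],"dr":[0,0,0]},{"gripper":0,"delta_pos":[-2.5,0,0],"dr":[0,0,0]},{"gripper":0,"delta_pos":[-2.0,0,0],"dr":[0,0,0]},{"gripper":0,"delta_pos":[0,3.14,-1.54],"dr":[0.032,0,0]},{"gripper":0,"delta_pos":[0,3.09,-1.64],"dr":[0.032,0,0]}])

```text
t: 4.1
ee_pos: [493.2, -32.7, 136.5]
orientation: [2.079, 0.281, -2.075]
ft_force: [1.7, 0.3, -0.0]
width: 33.7
```

Request:
apply_moves(increments=[{"gripper":0,"delta_pos":[0,3.04,-1.73],"dr":[0.032,0,0]},{"gripper":0,"delta_pos":[0,2.98,-1.83],"dr":[0.031,0,0]},{"gripper":0,"delta_pos":[0,2.92,-1.92],"dr":[0.032,0,0]},{"gripper":0,"delta_pos":[0,2.86,-2.01],"dr":[0.031,0,0]},{"gripper":0,"delta_pos":[0,2.79,-2.1],"dr":[0.032,0,0]}])

```text
t: 4.52
ee_pos: [617.1, -157.7, 134.7]
orientation: [2.165, 0.117, -2.167]
ft_force: [1.3, -0.0, -0.3]
width: 33.7
```

Request:
apply_moves(increments=[{"gripper":0,"delta_pos":[0,2.72,-2.19],"dr":[0.031,0,0]},{"gripper":0,"delta_pos":[2.6,0,0],"dr":[0,0,0]},{"gripper":0,"delta_pos":[2.6,0,0],"dr":[0,0,0]},{"gripper":0,"delta_pos":[2.6,0,0],"dr":[0,0,0]},{"gripper":0,"delta_pos":[2.0,0,0],"dr":[0,0,0]}])

```text
t: 4.93
ee_pos: [639.9, -181.0, 34.6]
orientation: [2.179, 0.086, -2.184]
ft_force: [0.1, -0.6, -1.3]
width: 33.6
```

Run:
```python
from h import *
i,w,d=cloud("scene"); save(i,"s2",(210,330,150,290),5)
plan([(641,-181,17,4.5,0,2,7)])
```

```text
at [ 637.6 -180.2   31. ] tilt [-0.007  0.002 -1.   ] yaw_y -85.5 q6 1.2 w 33.2 F [-2.2 -0.1 -2.6] t 4.9833
[{"gripper": 0, "delta_pos": [0.46, 0.04, -0.11], "dr": [0.0, 0.002, 0.001]}, {"gripper": 0, "delta_pos": [0.47, 0.04, -0.11], "dr": [0.0, 0.003, 0.001]}, {"gripper": 0, "delta_pos": [0.46, 0.03, -0.12], "dr": [0.0, 0.002, 0.001]}, {"gripper": 0, "delta_pos": [0, 0, 0], "dr": [0, 0, 0]}, {"gripper": 0, "delta_pos": [0, 0, 0], "dr": [0, 0, 0]}]
```

View pics/s2.png

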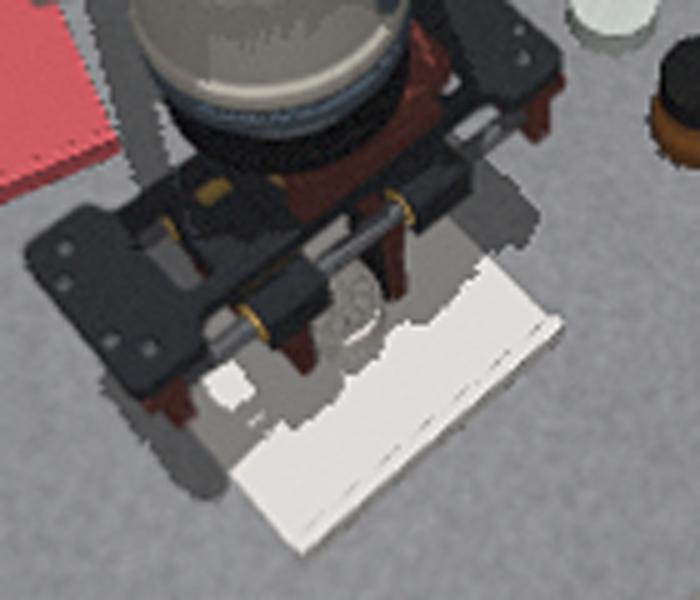

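White cast held level over the tray (crop px 355,300), teeth up. Lower gently.

Request:
apply_moves(increments=[{"gripper":0,"delta_pos":[0,0,0],"dr":[0,0,0]},{"gripper":0,"delta_pos":[0.8,0,0],"dr":[0,0,0]},{"gripper":0,"delta_pos":[0.7,0,0],"dr":[0,0,0]},{"gripper":0,"delta_pos":[0.4,0,0],"dr":[0,0,0]},{"gripper":0,"delta_pos":[0.1,0,0],"dr":[0,0,0]}])

```text
t: 5.4
ee_pos: [641.1, -181.0, 17.1]
orientation: [2.181, 0.086, -2.181]
ft_force: [-0.0, 0.4, -1.1]
width: 33.7
```

Request:
apply_moves(increments=[{"gripper":0,"delta_pos":[0,0,0],"dr":[0,0,0]},{"gripper":0,"delta_pos":[0,0,0],"dr":[0,0,0]},{"gripper":0,"delta_pos":[0,0,0],"dr":[0,0,0]},{"gripper":0,"delta_pos":[0,0,0],"dr":[0,0,0]},{"gripper":0,"delta_pos":[0,0,0],"dr":[0,0,0]}])

```text
t: 5.82
ee_pos: [641.3, -181.1, 17.4]
orientation: [2.182, 0.086, -2.181]
ft_force: [0.0, 0.1, -0.5]
width: 33.7
```

Request:
apply_moves(increments=[{"gripper":0,"delta_pos":[0.05,0,0],"dr":[0,0,0]},{"gripper":0,"delta_pos":[0.05,0,0],"dr":[0,0,0]},{"gripper":0,"delta_pos":[0.05,0,0],"dr":[0,0,0]},{"gripper":0,"delta_pos":[0,0,0],"dr":[0,0,0]},{"gripper":0,"delta_pos":[0,0,0],"dr":[0,0,0]}])

```text
t: 6.23
ee_pos: [641.0, -181.0, 15.5]
orientation: [2.181, 0.086, -2.181]
ft_force: [1.4, -0.2, 0.0]
width: 33.8
```

Request:
apply_moves(increments=[{"gripper":50,"delta_pos":[0,0,0],"dr":[0,0,0]},{"gripper":60,"delta_pos":[0,0,0],"dr":[0,0,0]},{"gripper":60,"delta_pos":[0,0,0],"dr":[0,0,0]},{"gripper":60,"delta_pos":[0,0,0],"dr":[0,0,0]},{"gripper":60,"delta_pos":[0,0,0],"dr":[0,0,0]}])

```text
t: 6.65
ee_pos: [641.1, -181.0, 15.6]
orientation: [2.181, 0.086, -2.181]
ft_force: [0.5, 0.9, 1.2]
width: 52.6
```

Request:
apply_moves(increments=[{"gripper":60,"delta_pos":[-1,0,0],"dr":[0,0,0]},{"gripper":60,"delta_pos":[-2,0,0],"dr":[0,0,0]},{"gripper":100,"delta_pos":[-3.5,0,0],"dr":[0,0,0]},{"gripper":100,"delta_pos":[-3.5,0,0],"dr":[0,0,0]},{"gripper":100,"delta_pos":[-3.5,0,0],"dr":[0,0,0]}])

```text
t: 7.07
ee_pos: [640.8, -180.9, 152.5]
orientation: [2.181, 0.086, -2.182]
ft_force: [1.3, -0.4, -1.1]
width: 69.1
```

Run:
```python
from h import *
i,w,d=cloud("top"); save(i,"t2",s=1.5)
z=w[...,2]; near=np.hypot(w[...,0]-445,w[...,1]-19)<55
for a,b in((70,95),(48,70),(26,48),(3,26)):
    P=w[near&(z>a)&(z<b)]
    if len(P)>5: print(a,len(P),rect(P),np.round(P[:,2].max(),1))
i,w,d=cloud("scene");z=w[...,2]; near=np.hypot(w[...,0]-445,w[...,1]-19)<55
for a,b in((70,95),(48,70)):
    P=w[near&(z>a)&(z<b)]
    if len(P)>5: print(a,len(P),rect(P),np.round(P[:,2].max(),1))
plan([])
```

```text
48 431 (array([445.6,  21.1]), array([47.9, 44.2]), 32.1) 68.5
26 165 (array([449.9,  21. ]), array([56.8, 53.9]), 20.1) 45.5
3 193 (array([445.7,  21.8]), array([78.4, 78.4]), 53.9) 25.3
48 108 (array([443. ,  30.7]), array([56. , 19.1]), 5.2) 68.1
at [ 645.1 -182.2  158.1] tilt [ 0.011 -0.003 -1.   ] yaw_y -85.5 q6 1.2 w 77.5 F [-0.4 -1.2  0.2] t 7.1667
```

View pics/t2.png

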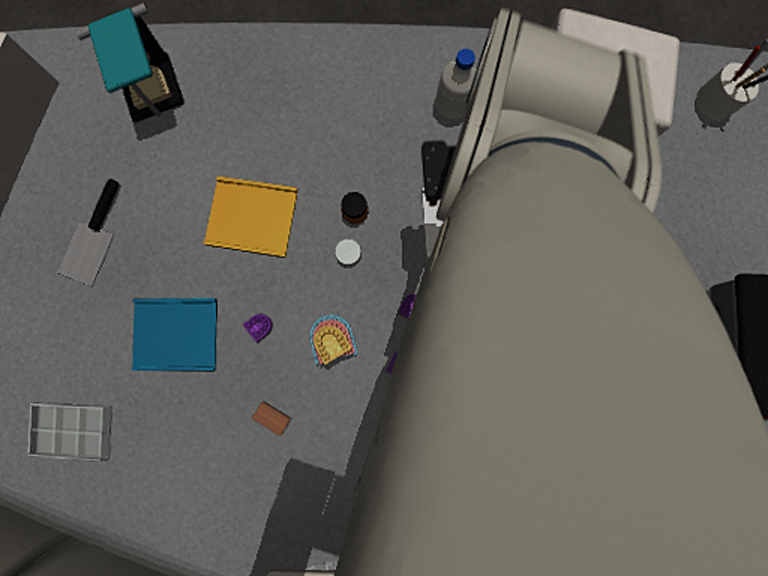

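The top view shows yellow on top of the stack at (332,343), with everything else undisturbed. Next is the yellow cast.

Run:
```python
from h import *
ctrl.get_image("top")
plan([(446.5,21,120,32,100,0,36),(446.5,21,54,32,100,3,22)])
```

```text
at [ 643.3 -181.7  155. ] tilt [ 0.007 -0.002 -1.   ] yaw_y -85.5 q6 1.2 w 81.1 F [-0.6  0.4  0.4] t 7.2167
[{"gripper": 100, "delta_pos": [0.41, -2.72, 2.26], "dr": [-0.06, -0.001, -0.001]}, {"gripper": 100, "delta_pos": [0.42, -2.85, 2.09], "dr": [-0.06, -0.001, 0.0]}, {"gripper": 100, "delta_pos": [0.42, -2.97, 1.91], "dr": [-0.06, -0.001, -0.001]}, {"gripper": 100, "delta_pos": [0.43, -3.08, 1.73], "dr": [-0.06, -0.001, 0.0]}, {"gripper": 100, "delta_pos": [0.43, -3.18, 1.54], "dr": [-0.06, -0.001, -0.001]}]
[{"gripper": 100, "delta_pos": [0.43, -3.26, 1.35], "dr": [-0.06, 0.0, 0.0]}, {"gripper": 100, "delta_pos": [0.43, -3.34, 1.15], "dr": [-0.06, -0.001, 0.0]}, {"gripper": 100, "delta_pos": [0.44, -3.41, 0.95], "dr": [-0.06, 0.0, -0.001]}, {"gripper": 100, "delta_pos": [1.65, 0.0, 0.0], "dr": [0.0, 0.0, 0.0]}, {"gripper": 100, "delta_pos": [1.65, 0.0, 0.0], "dr": [0.0, 0.0, 0.0]}]
[{"gripper": 100, "delta_pos": [1.65, 0.0, 0.0], "dr": [0.0, 0.0, 0.0]}, {"gripper": 100, "delta_pos": [1.65, 0.0, 0.0], "dr": [0.0, 0.0, 0.0]}, {"gripper": 100, "delta_pos": [0, 0, 0], "dr": [0, 0, 0]}, {"gripper": 100, "delta_pos": [0, 0, 0], "dr": [0, 0, 0]}, {"gripper": 100, "delta_pos": [0, 0, 0], "dr": [0, 0, 0]}]
```

```bash
sed -i 's/def plan(wps, step=35):/def plan(wps, start=None):/; s/^    rows=\[\]/    if start:\n        p=np.array(start[:3],float); a=np.radians(start[3]); ty=np.array([np.cos(a),np.sin(a),0]); tx=np.array([0,0,-1.]); M=np.c_[tx,ty,np.cross(tx,ty)]\n    rows=[]/' h.py
python3 - <<'E'
from h import *
plan([(446.5,21,120,32,100,0,36),(446.5,21,54,32,100,1,22)],(641,-181,150.5,-85.5))
E
```

```text
at [ 643.3 -181.7  155. ] tilt [ 0.007 -0.002 -1.   ] yaw_y -85.5 q6 1.2 w 81.1 F [-0.6  0.4  0.4] t 7.2167
[{"gripper": 100, "delta_pos": [0.38, -2.71, 2.23], "dr": [-0.06, 0.0, 0.0]}, {"gripper": 100, "delta_pos": [0.38, -2.84, 2.06], "dr": [-0.06, 0.0, 0.0]}, {"gripper": 100, "delta_pos": [0.38, -2.95, 1.88], "dr": [-0.06, 0.0, 0.0]}, {"gripper": 100, "delta_pos": [0.38, -3.06, 1.71], "dr": [-0.06, 0.0, 0.0]}, {"gripper": 100, "delta_pos": [0.38, -3.16, 1.52], "dr": [-0.06, 0.0, 0.0]}]
[{"gripper": 100, "delta_pos": [0.38, -3.24, 1.32], "dr": [-0.06, 0.0, 0.0]}, {"gripper": 100, "delta_pos": [0.38, -3.32, 1.13], "dr": [-0.06, 0.0, 0.0]}, {"gripper": 100, "delta_pos": [0.39, -3.38, 0.93], "dr": [-0.06, 0.0, 0.0]}, {"gripper": 100, "delta_pos": [1.65, 0.0, 0.0], "dr": [0.0, 0.0, 0.0]}, {"gripper": 100, "delta_pos": [1.65, 0.0, 0.0], "dr": [0.0, 0.0, 0.0]}]
[{"gripper": 100, "delta_pos": [1.65, 0.0, 0.0], "dr": [0.0, 0.0, 0.0]}, {"gripper": 100, "delta_pos": [1.65, 0.0, 0.0], "dr": [0.0, 0.0, 0.0]}, {"gripper": 100, "delta_pos": [0, 0, 0], "dr": [0, 0, 0]}, {"gripper": 100, "delta_pos": [0, 0, 0], "dr": [0, 0, 0]}, {"gripper": 100, "delta_pos": [0, 0, 0], "dr": [0, 0, 0]}]
```

Request:
apply_moves(increments=[{"gripper":100,"delta_pos":[0.38,-2.71,2.23],"dr":[-0.06,0,0]},{"gripper":100,"delta_pos":[0.38,-2.84,2.06],"dr":[-0.06,0,0]},{"gripper":100,"delta_pos":[0.38,-2.95,1.88],"dr":[-0.06,0,0]},{"gripper":100,"delta_pos":[0.38,-3.06,1.71],"dr":[-0.06,0,0]},{"gripper":100,"delta_pos":[0.38,-3.16,1.52],"dr":[-0.06,0,0]}])

```text
t: 7.63
ee_pos: [517.1, -53.8, 130.4]
orientation: [2.011, 0.389, -2.015]
ft_force: [0.0, -0.1, 0.2]
width: 87.7
```

Request:
apply_moves(increments=[{"gripper":100,"delta_pos":[0.38,-3.24,1.32],"dr":[-0.06,0,0]},{"gripper":100,"delta_pos":[0.38,-3.32,1.13],"dr":[-0.06,0,0]},{"gripper":100,"delta_pos":[0.39,-3.38,0.93],"dr":[-0.06,0,0]},{"gripper":100,"delta_pos":[0,0,0],"dr":[0,0,0]},{"gripper":100,"delta_pos":[0,0,0],"dr":[0,0,0]}])

```text
t: 8.05
ee_pos: [444.4, 21.8, 119.3]
orientation: [1.901, 0.549, -1.907]
ft_force: [0.4, -0.2, 0.1]
width: 87.8
```

Request:
apply_moves(increments=[{"gripper":100,"delta_pos":[1.6,0,0],"dr":[0,0,0]},{"gripper":100,"delta_pos":[1.7,0,0],"dr":[0,0,0]},{"gripper":100,"delta_pos":[1.7,0,0],"dr":[0,0,0]},{"gripper":100,"delta_pos":[1.6,0,0],"dr":[0,0,0]},{"gripper":100,"delta_pos":[0,0,0],"dr":[0,0,0]}])

```text
t: 8.47
ee_pos: [445.9, 20.1, 51.7]
orientation: [1.903, 0.546, -1.91]
ft_force: [-1.0, -0.6, -0.2]
width: 87.9
```

Request:
apply_moves(increments=[{"gripper":100,"delta_pos":[0,0,0],"dr":[0,0,0]},{"gripper":60,"delta_pos":[0,0,0],"dr":[0,0,0]},{"gripper":55,"delta_pos":[0,0,0],"dr":[0,0,0]},{"gripper":0,"delta_pos":[0,0,0],"dr":[0,0,0]},{"gripper":0,"delta_pos":[0,0,0],"dr":[0,0,0]}])

```text
t: 8.88
ee_pos: [447.1, 20.8, 54.8]
orientation: [1.906, 0.546, -1.904]
ft_force: [0.3, 0.3, -0.0]
width: 64.1
```

Request:
apply_moves(increments=[{"gripper":0,"delta_pos":[0,0,0],"dr":[0,0,0]},{"gripper":0,"delta_pos":[0,0,0],"dr":[0,0,0]},{"gripper":0,"delta_pos":[0,0,0],"dr":[0,0,0]},{"gripper":0,"delta_pos":[0,0,0],"dr":[0,0,0]},{"gripper":0,"delta_pos":[0,0,0],"dr":[0,0,0]}])

```text
t: 9.3
ee_pos: [446.7, 20.9, 54.2]
orientation: [1.905, 0.547, -1.905]
ft_force: [-1.2, -0.5, 3.9]
width: 43.7
```

Run:
```python
from h import *
plan([(446.5,21,110,32,0,0,20),(640.5,156.5,110,-7.5,0,0,33),(640.5,156.5,37,-7.5,0,0,25)],(446.5,21,54,-58))
```

```text
at [446.7  20.9  54.2] tilt [ 0.  0. -1.] yaw_y -58.0 q6 1.03 w 43.7 F [-1.2 -0.5  3.9] t 9.3
[{"gripper": 0, "delta_pos": [-1.87, 0.0, 0.0], "dr": [0.0, 0.0, 0.0]}, {"gripper": 0, "delta_pos": [-1.86, 0.0, 0.0], "dr": [0.0, 0.0, 0.0]}, {"gripper": 0, "delta_pos": [-1.87, 0.0, 0.0], "dr": [0.0, 0.0, 0.0]}, {"gripper": 0, "delta_pos": [0.0, -0.15, -2.95], "dr": [0.086, 0.0, 0.0]}, {"gripper": 0, "delta_pos": [0.0, -0.4, -2.93], "dr": [0.086, 0.0, 0.0]}]
[{"gripper": 0, "delta_pos": [0.0, -0.66, -2.89], "dr": [0.086, 0.0, 0.0]}, {"gripper": 0, "delta_pos": [0.0, -0.9, -2.82], "dr": [0.086, 0.0, 0.0]}, {"gripper": 0, "delta_pos": [0.0, -1.14, -2.73], "dr": [0.086, 0.0, 0.0]}, {"gripper": 0, "delta_pos": [0.0, -1.37, -2.62], "dr": [0.086, 0.0, 0.0]}, {"gripper": 0, "delta_pos": [0.0, -1.59, -2.49], "dr": [0.087, 0.0, 0.0]}]
[{"gripper": 0, "delta_pos": [0.0, -1.8, -2.35], "dr": [0.086, 0.0, 0.0]}, {"gripper": 0, "delta_pos": [2.43, 0.0, 0.0], "dr": [0.0, 0.0, 0.0]}, {"gripper": 0, "delta_pos": [2.43, 0.0, 0.0], "dr": [0.0, 0.0, 0.0]}, {"gripper": 0, "delta_pos": [2.44, 0.0, 0.0], "dr": [0.0, 0.0, 0.0]}, {"gripper": 0, "delta_pos": [0, 0, 0], "dr": [0, 0, 0]}]
```

Request:
apply_moves(increments=[{"gripper":0,"delta_pos":[-1.4,0,0],"dr":[0,0,0]},{"gripper":0,"delta_pos":[-2.2,0,0],"dr":[0,0,0]},{"gripper":0,"delta_pos":[-2.0,0,0],"dr":[0,0,0]},{"gripper":0,"delta_pos":[0,-0.15,-2.95],"dr":[0.086,0,0]},{"gripper":0,"delta_pos":[0,-0.4,-2.93],"dr":[0.086,0,0]}])

```text
t: 9.72
ee_pos: [495.3, 54.7, 111.3]
orientation: [2.014, 0.388, -2.011]
ft_force: [0.5, -0.9, 0.2]
width: 43.7
```

Request:
apply_moves(increments=[{"gripper":0,"delta_pos":[0,-0.66,-2.89],"dr":[0.086,0,0]},{"gripper":0,"delta_pos":[0,-0.9,-2.82],"dr":[0.086,0,0]},{"gripper":0,"delta_pos":[0,-1.14,-2.73],"dr":[0.086,0,0]},{"gripper":0,"delta_pos":[0,-1.37,-2.62],"dr":[0.086,0,0]},{"gripper":0,"delta_pos":[0,-1.59,-2.49],"dr":[0.087,0,0]}])

```text
t: 10.13
ee_pos: [616.9, 140.5, 109.7]
orientation: [-2.196, 0.053, 2.198]
ft_force: [1.0, -0.4, -0.4]
width: 43.5
```

Request:
apply_moves(increments=[{"gripper":0,"delta_pos":[0,-1.8,-2.35],"dr":[0.086,0,0]},{"gripper":0,"delta_pos":[2.4,0,0],"dr":[0,0,0]},{"gripper":0,"delta_pos":[2.4,0,0],"dr":[0,0,0]},{"gripper":0,"delta_pos":[2.5,0,0],"dr":[0,0,0]},{"gripper":0,"delta_pos":[0,0,0],"dr":[0,0,0]}])

```text
t: 10.55
ee_pos: [636.7, 155.8, 31.9]
orientation: [-2.146, 0.143, 2.164]
ft_force: [-2.2, 0.1, -0.7]
width: 43.8
```

Request:
apply_moves(increments=[{"gripper":0,"delta_pos":[0.8,0,0],"dr":[0,0,0]},{"gripper":0,"delta_pos":[0.6,0,0],"dr":[0,0,0]},{"gripper":0,"delta_pos":[0.4,0,0],"dr":[0,0,0]},{"gripper":0,"delta_pos":[0.2,0,0],"dr":[0,0,0]},{"gripper":0,"delta_pos":[0,0,0],"dr":[0,0,0]}])

```text
t: 10.97
ee_pos: [640.8, 156.5, 17.5]
orientation: [-2.155, 0.14, 2.153]
ft_force: [-0.3, 0.1, -0.5]
width: 44.0
```

Request:
apply_moves(increments=[{"gripper":0,"delta_pos":[0.1,0,0],"dr":[0,0,0]},{"gripper":0,"delta_pos":[0,0,0],"dr":[0,0,0]},{"gripper":0,"delta_pos":[0,0,0],"dr":[0,0,0]},{"gripper":0,"delta_pos":[0,0,0],"dr":[0,0,0]},{"gripper":0,"delta_pos":[0,0,0],"dr":[0,0,0]}])

```text
t: 11.38
ee_pos: [640.6, 156.5, 16.3]
orientation: [-2.154, 0.14, 2.154]
ft_force: [0.9, 0.3, 1.6]
width: 43.6
```

Request:
apply_moves(increments=[{"gripper":60,"delta_pos":[0,0,0],"dr":[0,0,0]},{"gripper":70,"delta_pos":[0,0,0],"dr":[0,0,0]},{"gripper":70,"delta_pos":[0,0,0],"dr":[0,0,0]},{"gripper":70,"delta_pos":[0,0,0],"dr":[0,0,0]},{"gripper":70,"delta_pos":[0,0,0],"dr":[0,0,0]}])

```text
t: 11.8
ee_pos: [640.5, 156.5, 16.1]
orientation: [-2.154, 0.14, 2.154]
ft_force: [-0.4, 0.8, -0.4]
width: 61.4
```

Request:
apply_moves(increments=[{"gripper":70,"delta_pos":[-1,0,0],"dr":[0,0,0]},{"gripper":70,"delta_pos":[-2,0,0],"dr":[0,0,0]},{"gripper":100,"delta_pos":[-3.5,0,0],"dr":[0,0,0]},{"gripper":100,"delta_pos":[-3.5,0,0],"dr":[0,0,0]},{"gripper":100,"delta_pos":[-3,0,0],"dr":[0,0,0]}])

```text
t: 12.22
ee_pos: [640.7, 156.5, 148.8]
orientation: [-2.155, 0.14, 2.153]
ft_force: [1.0, -0.1, 0.8]
width: 78.0
```

Run:
```python
from h import *
for n in("top","scene"):
    i,w,d=cloud(n)
    if n=="scene": save(i,"s3",s=1.5)
    z=w[...,2]; near=np.hypot(w[...,0]-448,w[...,1]-21)<55
    for a,b in((48,70),(26,48),(3,26)):
        P=w[near&(z>a)&(z<b)]
        if len(P)>5: print(n,a,len(P),rect(P),np.round(P[:,2].max(),1))
    near=np.hypot(w[...,0]-641,w[...,1]+181)<30
    P=w[near&(z>12)&(z<40)]
    if len(P)>5: print(n,"whitecast",len(P),rect(P),np.round(P[:,2].max(),1))
```

```text
top 26 590 (array([450.1,  21. ]), array([56.9, 53.9]), 19.9) 46.7
top 3 193 (array([452.1,  17.7]), array([76.5, 87.8]), 71.4) 24.4
top whitecast 231 (array([ 639.8, -181.8]), array([36.8, 34.6]), 4.4) 30.2
scene 26 451 (array([454.1,  18.3]), array([58.3, 52. ]), 19.7) 46.6
scene 3 294 (array([457.4,  19.8]), array([72.7, 60. ]), 22.5) 25.9
scene whitecast 333 (array([ 642.7, -180.7]), array([38.7, 34. ]), 3.8) 31.1
```

View pics/s3.png

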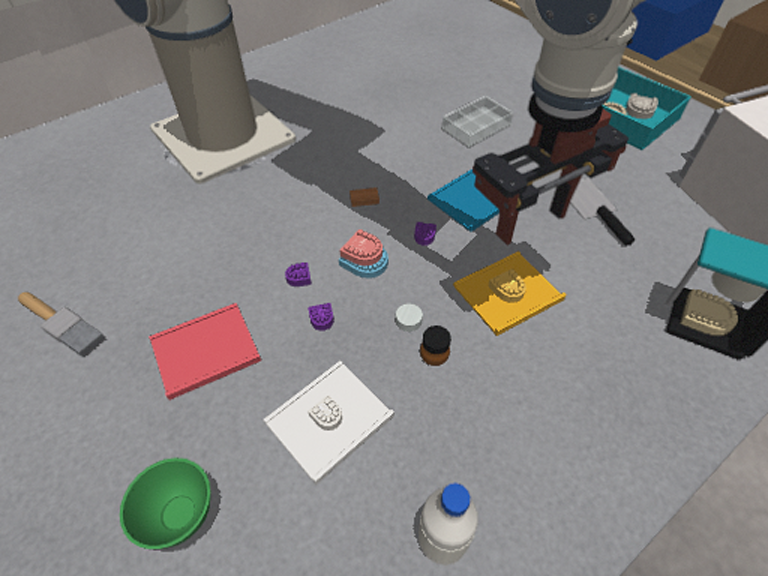

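White sits centred on its tray (325,412), yellow is on its tray (510,288), and pink is now on top of the stack (362,247). Pink next.

Run:
```python
from h import *
print("A");plan([(451.5,20.3,90,20,100,2,36),(451.5,20.3,32,20,100,1,20)],(640.5,156.5,146,-97.5))
print("B");plan([(451.5,20.3,92,20,0,0,20),(444,-260.5,92,-11.3,0,0,33),(444,-260.5,37,-11.3,0,0,25)],(451.5,20.3,32,-70))
```

```text
A
at [644.1 157.3 152.8] tilt [ 0.01   0.002 -1.   ] yaw_y -97.5 q6 1.92 w 85.7 F [ 0.1  0.2 -0.2] t 12.3167
[{"gripper": 100, "delta_pos": [0.8, 2.28, 2.42], "dr": [-0.069, 0.0, 0.0]}, {"gripper": 100, "delta_pos": [0.8, 2.11, 2.57], "dr": [-0.068, 0.0, 0.0]}, {"gripper": 100, "delta_pos": [0.8, 1.93, 2.71], "dr": [-0.069, 0.0, 0.0]}, {"gripper": 100, "delta_pos": [0.8, 1.74, 2.84], "dr": [-0.068, 0.0, 0.0]}, {"gripper": 100, "delta_pos": [0.8, 1.54, 2.95], "dr": [-0.069, 0.0, 0.0]}]
[{"gripper": 100, "delta_pos": [0.8, 1.33, 3.05], "dr": [-0.068, 0.0, 0.0]}, {"gripper": 100, "delta_pos": [0.8, 1.12, 3.14], "dr": [-0.069, 0.0, 0.0]}, {"gripper": 100, "delta_pos": [0, 0, 0], "dr": [0, 0, 0]}, {"gripper": 100, "delta_pos": [0, 0, 0], "dr": [0, 0, 0]}, {"gripper": 100, "delta_pos": [1.93, 0.0, 0.0], "dr": [0.0, 0.0, 0.0]}]
[{"gripper": 100, "delta_pos": [1.94, 0.0, 0.0], "dr": [0.0, 0.0, 0.0]}, {"gripper": 100, "delta_pos": [1.93, 0.0, 0.0], "dr": [0.0, 0.0, 0.0]}, {"gripper": 100, "delta_pos": [0, 0, 0], "dr": [0, 0, 0]}, {"gripper": 100, "delta_pos": [0, 0, 0], "dr": [0, 0, 0]}, {"gr
[... 540 characters left out ...]
ta_pos": [0.0, 3.02, 0.78], "dr": [0.061, 0.0, 0.0]}, {"gripper": 0, "delta_pos": [0.0, 3.06, 0.6], "dr": [0.061, 0.0, 0.0]}, {"gripper": 0, "delta_pos": [0.0, 3.09, 0.41], "dr": [0.06, 0.0, 0.0]}, {"gripper": 0, "delta_pos": [0.0, 3.11, 0.22], "dr": [0.061, 0.0, 0.0]}, {"gripper": 0, "delta_pos": [0.0, 3.12, 0.03], "dr": [0.06, 0.0, 0.0]}]
[{"gripper": 0, "delta_pos": [0.0, 3.12, -0.15], "dr": [0.061, 0.0, 0.0]}, {"gripper": 0, "delta_pos": [0.0, 3.11, -0.35], "dr": [0.06, 0.0, 0.0]}, {"gripper": 0, "delta_pos": [1.83, 0.0, 0.0], "dr": [0.0, 0.0, 0.0]}, {"gripper": 0, "delta_pos": [1.84, 0.0, 0.0], "dr": [0.0, 0.0, 0.0]}, {"gripper": 0, "delta_pos": [1.83, 0.0, 0.0], "dr": [0.0, 0.0, 0.0]}]
```

Request:
apply_moves(increments=[{"gripper":100,"delta_pos":[0.8,2.28,2.42],"dr":[-0.069,0,0]},{"gripper":100,"delta_pos":[0.8,2.11,2.57],"dr":[-0.068,0,0]},{"gripper":100,"delta_pos":[0.8,1.93,2.71],"dr":[-0.069,0,0]},{"gripper":100,"delta_pos":[0.8,1.74,2.84],"dr":[-0.068,0,0]},{"gripper":100,"delta_pos":[0.8,1.54,2.95],"dr":[-0.069,0,0]}])

```text
t: 12.73
ee_pos: [503.8, 58.3, 105.6]
orientation: [2.107, 0.229, -2.107]
ft_force: [0.4, -0.6, 0.3]
width: 87.9
```

Request:
apply_moves(increments=[{"gripper":100,"delta_pos":[0.8,1.33,3.05],"dr":[-0.068,0,0]},{"gripper":100,"delta_pos":[0.8,1.12,3.14],"dr":[-0.069,0,0]},{"gripper":100,"delta_pos":[0,0,0],"dr":[0,0,0]},{"gripper":100,"delta_pos":[0,0,0],"dr":[0,0,0]},{"gripper":100,"delta_pos":[0,0,0],"dr":[0,0,0]}])

```text
t: 13.15
ee_pos: [452.4, 20.2, 90.3]
orientation: [2.033, 0.358, -2.031]
ft_force: [0.4, -0.3, -0.6]
width: 87.8
```

Request:
apply_moves(increments=[{"gripper":100,"delta_pos":[1.7,0,0],"dr":[0,0,0]},{"gripper":100,"delta_pos":[1.7,0,0],"dr":[0,0,0]},{"gripper":100,"delta_pos":[1.4,0,0],"dr":[0,0,0]},{"gripper":100,"delta_pos":[1,0,0],"dr":[0,0,0]},{"gripper":100,"delta_pos":[0,0,0],"dr":[0,0,0]}])

```text
t: 13.57
ee_pos: [451.8, 20.7, 30.7]
orientation: [2.029, 0.36, -2.033]
ft_force: [-0.5, -0.5, -0.3]
width: 87.7
```

Request:
apply_moves(increments=[{"gripper":100,"delta_pos":[0,0,0],"dr":[0,0,0]},{"gripper":70,"delta_pos":[0,0,0],"dr":[0,0,0]},{"gripper":67,"delta_pos":[0,0,0],"dr":[0,0,0]},{"gripper":0,"delta_pos":[0,0,0],"dr":[0,0,0]},{"gripper":0,"delta_pos":[0,0,0],"dr":[0,0,0]}])

```text
t: 13.98
ee_pos: [452.0, 20.2, 32.7]
orientation: [2.032, 0.359, -2.03]
ft_force: [-0.8, 1.5, -0.4]
width: 64.5
```

Request:
apply_moves(increments=[{"gripper":0,"delta_pos":[0,0,0],"dr":[0,0,0]},{"gripper":0,"delta_pos":[0,0,0],"dr":[0,0,0]},{"gripper":0,"delta_pos":[0,0,0],"dr":[0,0,0]},{"gripper":0,"delta_pos":[0,0,0],"dr":[0,0,0]},{"gripper":0,"delta_pos":[0,0,0],"dr":[0,0,0]}])

```text
t: 14.4
ee_pos: [451.7, 20.1, 32.4]
orientation: [2.032, 0.359, -2.031]
ft_force: [-1.1, -0.0, 5.9]
width: 53.9
```

Request:
apply_moves(increments=[{"gripper":0,"delta_pos":[-1.5,0,0],"dr":[0,0,0]},{"gripper":0,"delta_pos":[-2.5,0,0],"dr":[0,0,0]},{"gripper":0,"delta_pos":[-2.0,0,0],"dr":[0,0,0]},{"gripper":0,"delta_pos":[0,2.9,1.15],"dr":[0.061,0,0]},{"gripper":0,"delta_pos":[0,2.97,0.97],"dr":[0.061,0,0]}])

```text
t: 14.82
ee_pos: [450.7, -42.1, 93.2]
orientation: [2.103, 0.241, -2.097]
ft_force: [0.1, -0.4, -1.6]
width: 53.3
```

Request:
apply_moves(increments=[{"gripper":0,"delta_pos":[0,3.02,0.78],"dr":[0.061,0,0]},{"gripper":0,"delta_pos":[0,3.06,0.6],"dr":[0.061,0,0]},{"gripper":0,"delta_pos":[0,3.09,0.41],"dr":[0.06,0,0]},{"gripper":0,"delta_pos":[0,3.11,0.22],"dr":[0.061,0,0]},{"gripper":0,"delta_pos":[0,3.12,0.03],"dr":[0.06,0,0]}])

```text
t: 15.23
ee_pos: [445.3, -199.6, 91.9]
orientation: [-2.181, 0.085, 2.182]
ft_force: [0.7, 1.0, -0.3]
width: 53.5
```

Request:
apply_moves(increments=[{"gripper":0,"delta_pos":[0,3.12,-0.15],"dr":[0.061,0,0]},{"gripper":0,"delta_pos":[0,3.11,-0.35],"dr":[0.06,0,0]},{"gripper":0,"delta_pos":[1.8,0,0],"dr":[0,0,0]},{"gripper":0,"delta_pos":[1.9,0,0],"dr":[0,0,0]},{"gripper":0,"delta_pos":[1.4,0,0],"dr":[0,0,0]}])

```text
t: 15.65
ee_pos: [443.5, -261.2, 39.8]
orientation: [-2.116, 0.21, 2.118]
ft_force: [-0.3, -0.4, -1.8]
width: 53.7
```

Request:
apply_moves(increments=[{"gripper":0,"delta_pos":[0.7,0,0],"dr":[0,0,0]},{"gripper":0,"delta_pos":[0.7,0,0],"dr":[0,0,0]},{"gripper":0,"delta_pos":[0.6,0,0],"dr":[0,0,0]},{"gripper":0,"delta_pos":[0.4,0,0],"dr":[0,0,0]},{"gripper":0,"delta_pos":[0,0,0],"dr":[0,0,0]}])

```text
t: 16.07
ee_pos: [444.4, -260.6, 16.8]
orientation: [-2.118, 0.208, 2.119]
ft_force: [-0.4, 0.5, -2.7]
width: 53.6
```

Request:
apply_moves(increments=[{"gripper":0,"delta_pos":[0.05,0,0],"dr":[0,0,0]},{"gripper":0,"delta_pos":[0.05,0,0],"dr":[0,0,0]},{"gripper":0,"delta_pos":[0,0,0],"dr":[0,0,0]},{"gripper":0,"delta_pos":[0,0,0],"dr":[0,0,0]},{"gripper":0,"delta_pos":[0,0,0],"dr":[0,0,0]}])

```text
t: 16.48
ee_pos: [444.5, -260.7, 16.4]
orientation: [-2.119, 0.209, 2.118]
ft_force: [0.3, 0.5, -1.6]
width: 53.7
```

Request:
apply_moves(increments=[{"gripper":0,"delta_pos":[0.05,0,0],"dr":[0,0,0]},{"gripper":0,"delta_pos":[0,0,0],"dr":[0,0,0]},{"gripper":70,"delta_pos":[0,0,0],"dr":[0,0,0]},{"gripper":80,"delta_pos":[0,0,0],"dr":[0,0,0]},{"gripper":80,"delta_pos":[0,0,0],"dr":[0,0,0]}])

```text
t: 16.9
ee_pos: [444.4, -260.7, 15.7]
orientation: [-2.119, 0.209, 2.118]
ft_force: [0.9, 0.6, -0.0]
width: 68.9
```

Request:
apply_moves(increments=[{"gripper":80,"delta_pos":[0,0,0],"dr":[0,0,0]},{"gripper":80,"delta_pos":[0,0,0],"dr":[0,0,0]},{"gripper":80,"delta_pos":[-1,0,0],"dr":[0,0,0]},{"gripper":80,"delta_pos":[-2,0,0],"dr":[0,0,0]},{"gripper":100,"delta_pos":[-3.5,0,0],"dr":[0,0,0]}])

```text
t: 17.32
ee_pos: [442.3, -259.5, 79.3]
orientation: [-2.111, 0.206, 2.123]
ft_force: [0.4, -0.4, 0.0]
width: 74.0
```

Request:
apply_moves(increments=[{"gripper":100,"delta_pos":[-3.5,0,0],"dr":[0,0,0]},{"gripper":100,"delta_pos":[0,0,0],"dr":[0,0,0]},{"gripper":100,"delta_pos":[0,0,0],"dr":[0,0,0]},{"gripper":100,"delta_pos":[0,0,0],"dr":[0,0,0]},{"gripper":100,"delta_pos":[0,0,0],"dr":[0,0,0]}])

```text
t: 17.73
ee_pos: [443.5, -260.2, 114.8]
orientation: [-2.116, 0.208, 2.12]
ft_force: [-0.1, 1.2, -0.0]
width: 87.7
```

Run:
```python
from h import *
for n in("top","scene"):
    i,w,d=cloud(n)
    if n=="top": save(i,"t4",s=1.5)
    z=w[...,2]
    for nm,x,y,lo,r in(("blue",448,21,6,48),("white",641,-181,12,30),("yellow",640,156,12,36),("pink",444,-260.5,12,42)):
        P=w[(np.hypot(w[...,0]-x,w[...,1]-y)<r)&(z>lo)&(z<40)]
        if len(P)>5: print(n,nm,len(P),rect(P),np.round(P[:,2].max(),1))
```

```text
top blue 777 (array([454.2,  22.8]), array([67.8, 64.3]), 15.9) 24.7
top white 230 (array([ 639.9, -181.8]), array([37.6, 34.5]), 3.8) 30.9
top yellow 353 (array([640.6, 156.2]), array([44. , 48.7]), 79.7) 30.6
top pink 80 (array([ 429.2, -264.7]), array([49.5, 58.7]), 49.0) 29.8
scene blue 578 (array([458. ,  20.1]), array([69.2, 61.9]), 13.6) 24.8
scene white 334 (array([ 642.7, -180.3]), array([38.1, 34.8]), 4.9) 32.1
scene yellow 345 (array([642.9, 156.1]), array([45.6, 48.4]), 82.6) 31.3
scene pink 625 (array([ 446.8, -260.6]), array([55.3, 60.4]), 78.5) 31.4
```

View pics/t4.png

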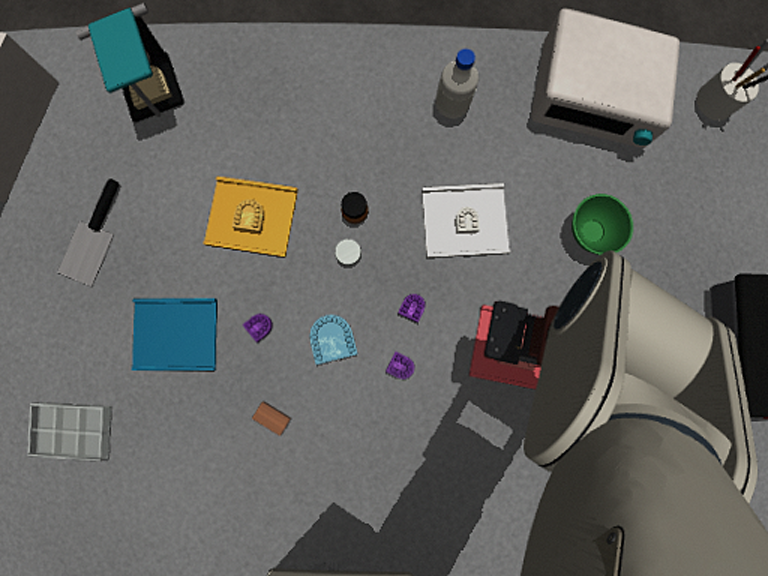

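The top view shows blue alone at (332,340), pink on its tray under the gripper, and white and yellow centred. Blue last.

Run:
```python
from h import *
print("A");plan([(455.5,22,80,15,100,2,36)],(444,-260.5,115.5,-101.3))
print("B");plan([(452,266,70,0.9,0,0,33)],(455.5,22,70,-75))
```

```text
A
at [ 443.5 -260.2  114.4] tilt [-0.002  0.001 -1.   ] yaw_y -101.2 q6 1.21 w 87.9 F [-0.5 -0.2 -0.3] t 17.8333
[{"gripper": 100, "delta_pos": [0.44, -3.49, 0.55], "dr": [-0.057, 0.0, 0.0]}, {"gripper": 100, "delta_pos": [0.44, -3.52, 0.35], "dr": [-0.057, 0.0, 0.0]}, {"gripper": 100, "delta_pos": [0.44, -3.53, 0.15], "dr": [-0.058, 0.0, 0.0]}, {"gripper": 100, "delta_pos": [0.45, -3.53, -0.05], "dr": [-0.057, 0.0, 0.0]}, {"gripper": 100, "delta_pos": [0.44, -3.53, -0.26], "dr": [-0.058, 0.0, 0.0]}]
[{"gripper": 100, "delta_pos": [0.45, -3.5, -0.46], "dr": [-0.057, 0.0, 0.0]}, {"gripper": 100, "delta_pos": [0.44, -3.47, -0.66], "dr": [-0.058, 0.0, 0.0]}, {"gripper": 100, "delta_pos": [0.45, -3.43, -0.86], "dr": [-0.057, 0.0, 0.0]}, {"gripper": 100, "delta_pos": [0, 0, 0], "dr": [0, 0, 0]}, {"gripper": 100, "delta_pos": [0, 0, 0], "dr": [0, 0, 0]}]
B
at [ 443.5 -260.2  114.4] tilt [-0.002  0.001 -1.   ] yaw_y -101.2 q6 1.21 w 87.9 F [-0.5 -0.2 -0.3] t 17.8333
[{"gripper": 0, "delta_pos": [0.0, -2.96, -0.75], "dr": [0.031, 0.0, 0.0]}, {"gripper": 0, "delta_pos": [0.0, -2.98, -0.65], "dr": [0.031, 0.0, 0.0]}, {"gripper": 0, "delta_pos": [0.0, -3.0, -0.56], "dr": [0.031, 0.0, 0.0]}, {"gripper": 0, "delta_pos": [0.0, -3.01, -0.47], "dr": [0.031, 0.0, 0.0]}, {"gripper": 0, "delta_pos": [0.0, -3.03, -0.38], "dr": [0.031, 0.0, 0.0]}]
[{"gripper": 0, "delta_pos": [0.0, -3.04, -0.28], "dr": [0.03, 0.0, 0.0]}, {"gripper": 0, "delta_pos": [0.0, -3.04, -0.19], "dr": [0.031, 0.0, 0.0]}, {"gripper": 0, "delta_pos": [0.0, -3.05, -0.1], "dr": [0.03, 0.0, 0.0]}, {"gripper": 0, "delta_pos": [0, 0, 0], "dr": [0, 0, 0]}, {"gripper": 0, "delta_pos": [0, 0, 0], "dr": [0, 0, 0]}]
```

Request:
apply_moves(increments=[{"gripper":100,"delta_pos":[0.44,-3.49,0.55],"dr":[-0.057,0,0]},{"gripper":100,"delta_pos":[0.44,-3.52,0.35],"dr":[-0.057,0,0]},{"gripper":100,"delta_pos":[0.44,-3.53,0.15],"dr":[-0.058,0,0]},{"gripper":100,"delta_pos":[0.45,-3.53,-0.05],"dr":[-0.057,0,0]},{"gripper":100,"delta_pos":[0.44,-3.53,-0.26],"dr":[-0.058,0,0]}])

```text
t: 18.25
ee_pos: [450.4, -82.5, 92.4]
orientation: [2.172, 0.102, -2.176]
ft_force: [-0.1, 0.2, -0.5]
width: 87.5
```

Request:
apply_moves(increments=[{"gripper":100,"delta_pos":[0.45,-3.5,-0.46],"dr":[-0.057,0,0]},{"gripper":100,"delta_pos":[0.44,-3.47,-0.66],"dr":[-0.058,0,0]},{"gripper":100,"delta_pos":[0.45,-3.43,-0.86],"dr":[-0.057,0,0]},{"gripper":100,"delta_pos":[0,0,0],"dr":[0,0,0]},{"gripper":100,"delta_pos":[0,0,0],"dr":[0,0,0]}])

```text
t: 18.67
ee_pos: [454.7, 23.5, 79.0]
orientation: [2.077, 0.279, -2.082]
ft_force: [0.4, -0.4, 0.1]
width: 87.7
```

Request:
apply_moves(increments=[{"gripper":100,"delta_pos":[1.5,0,0],"dr":[0,0,0]},{"gripper":100,"delta_pos":[1.8,0,0],"dr":[0,0,0]},{"gripper":100,"delta_pos":[1.5,0,0],"dr":[0,0,0]},{"gripper":100,"delta_pos":[0.8,0,0],"dr":[0,0,0]},{"gripper":100,"delta_pos":[0.4,0,0],"dr":[0,0,0]}])

```text
t: 19.08
ee_pos: [454.6, 20.8, 18.8]
orientation: [2.08, 0.273, -2.085]
ft_force: [0.3, -0.2, -0.3]
width: 88.0
```

Request:
apply_moves(increments=[{"gripper":100,"delta_pos":[0.4,0,0],"dr":[0,0,0]},{"gripper":100,"delta_pos":[0.3,0,0],"dr":[0,0,0]},{"gripper":100,"delta_pos":[0.2,0,0],"dr":[0,0,0]},{"gripper":100,"delta_pos":[0,0,0],"dr":[0,0,0]},{"gripper":80,"delta_pos":[0,0,0],"dr":[0,0,0]}])

```text
t: 19.5
ee_pos: [455.8, 21.8, 11.4]
orientation: [2.082, 0.275, -2.081]
ft_force: [0.2, -0.4, 0.6]
width: 84.0
```

Request:
apply_moves(increments=[{"gripper":0,"delta_pos":[0,0,0],"dr":[0,0,0]},{"gripper":0,"delta_pos":[0,0,0],"dr":[0,0,0]},{"gripper":0,"delta_pos":[0,0,0],"dr":[0,0,0]},{"gripper":0,"delta_pos":[0,0,0],"dr":[0,0,0]},{"gripper":0,"delta_pos":[0,0,0],"dr":[0,0,0]}])

```text
t: 19.92
ee_pos: [455.7, 21.9, 11.3]
orientation: [2.082, 0.275, -2.081]
ft_force: [-0.3, 0.4, 4.5]
width: 63.3
```

Request:
apply_moves(increments=[{"gripper":0,"delta_pos":[0,0,0],"dr":[0,0,0]},{"gripper":0,"delta_pos":[0,0,0],"dr":[0,0,0]},{"gripper":0,"delta_pos":[0,0,0],"dr":[0,0,0]},{"gripper":0,"delta_pos":[0,0,0],"dr":[0,0,0]},{"gripper":0,"delta_pos":[0,0,0],"dr":[0,0,0]}])

```text
t: 20.33
ee_pos: [455.7, 21.9, 11.3]
orientation: [2.082, 0.275, -2.081]
ft_force: [-0.6, 0.4, 6.4]
width: 63.8
```

Request:
apply_moves(increments=[{"gripper":0,"delta_pos":[-0.9,0,0],"dr":[0,0,0]},{"gripper":0,"delta_pos":[-1.5,0,0],"dr":[0,0,0]},{"gripper":0,"delta_pos":[-2,0,0],"dr":[0,0,0]},{"gripper":0,"delta_pos":[-1.5,0,0],"dr":[0,0,0]},{"gripper":0,"delta_pos":[0,0,0],"dr":[0,0,0]}])

```text
t: 20.75
ee_pos: [457.0, 21.9, 72.5]
orientation: [2.085, 0.275, -2.077]
ft_force: [0.4, 0.0, -2.9]
width: 63.5
```

Request:
apply_moves(increments=[{"gripper":0,"delta_pos":[0,-2.96,-0.75],"dr":[0.031,0,0]},{"gripper":0,"delta_pos":[0,-2.98,-0.65],"dr":[0.031,0,0]},{"gripper":0,"delta_pos":[0,-3.0,-0.56],"dr":[0.031,0,0]},{"gripper":0,"delta_pos":[0,-3.01,-0.47],"dr":[0.031,0,0]},{"gripper":0,"delta_pos":[0,-3.03,-0.38],"dr":[0.031,0,0]}])

```text
t: 21.17
ee_pos: [452.4, 175.5, 69.4]
orientation: [2.166, 0.114, -2.168]
ft_force: [-0.0, 0.5, -2.7]
width: 63.4
```

Request:
apply_moves(increments=[{"gripper":0,"delta_pos":[0,-3.04,-0.28],"dr":[0.03,0,0]},{"gripper":0,"delta_pos":[0,-3.04,-0.19],"dr":[0.031,0,0]},{"gripper":0,"delta_pos":[0,-3.05,-0.1],"dr":[0.03,0,0]},{"gripper":0,"delta_pos":[0,0,0],"dr":[0,0,0]},{"gripper":0,"delta_pos":[0,0,0],"dr":[0,0,0]}])

```text
t: 21.58
ee_pos: [451.2, 266.9, 69.3]
orientation: [2.21, 0.022, -2.212]
ft_force: [0.0, -0.2, -2.1]
width: 63.7
```

Request:
apply_moves(increments=[{"gripper":0,"delta_pos":[1.2,0,0],"dr":[0,0,0]},{"gripper":0,"delta_pos":[1.5,0,0],"dr":[0,0,0]},{"gripper":0,"delta_pos":[1.2,0,0],"dr":[0,0,0]},{"gripper":0,"delta_pos":[0.6,0,0],"dr":[0,0,0]},{"gripper":0,"delta_pos":[0.3,0,0],"dr":[0,0,0]}])

```text
t: 22.0
ee_pos: [450.9, 264.4, 20.4]
orientation: [2.21, 0.016, -2.216]
ft_force: [-0.2, -0.1, -1.7]
width: 63.9
```

Request:
apply_moves(increments=[{"gripper":0,"delta_pos":[0.3,0,0],"dr":[0,0,0]},{"gripper":0,"delta_pos":[0.1,0,0],"dr":[0,0,0]},{"gripper":0,"delta_pos":[0,0,0],"dr":[0,0,0]},{"gripper":0,"delta_pos":[0,0,0],"dr":[0,0,0]},{"gripper":0,"delta_pos":[0,0,0],"dr":[0,0,0]}])

```text
t: 22.42
ee_pos: [452.1, 266.1, 18.5]
orientation: [2.214, 0.019, -2.212]
ft_force: [-0.3, 0.1, -2.1]
width: 63.7
```

Request:
apply_moves(increments=[{"gripper":0,"delta_pos":[0.05,0,0],"dr":[0,0,0]},{"gripper":0,"delta_pos":[0.04,0,0],"dr":[0,0,0]},{"gripper":0,"delta_pos":[0.03,0,0],"dr":[0,0,0]},{"gripper":0,"delta_pos":[0,0,0],"dr":[0,0,0]},{"gripper":0,"delta_pos":[0,0,0],"dr":[0,0,0]}])

```text
t: 22.83
ee_pos: [452.0, 266.0, 17.3]
orientation: [2.214, 0.019, -2.213]
ft_force: [-1.9, -0.7, 5.1]
width: 63.3
```

Request:
apply_moves(increments=[{"gripper":80,"delta_pos":[0,0,0],"dr":[0,0,0]},{"gripper":90,"delta_pos":[0,0,0],"dr":[0,0,0]},{"gripper":90,"delta_pos":[0,0,0],"dr":[0,0,0]},{"gripper":90,"delta_pos":[0,0,0],"dr":[0,0,0]},{"gripper":90,"delta_pos":[0,0,0],"dr":[0,0,0]}])

```text
t: 23.25
ee_pos: [451.8, 265.9, 16.8]
orientation: [2.213, 0.019, -2.213]
ft_force: [0.0, -0.2, -0.1]
width: 78.5
```

Request:
apply_moves(increments=[{"gripper":90,"delta_pos":[-1,0,0],"dr":[0,0,0]},{"gripper":90,"delta_pos":[-2,0,0],"dr":[0,0,0]},{"gripper":90,"delta_pos":[-3,0,0],"dr":[0,0,0]},{"gripper":90,"delta_pos":[-3.5,0,0],"dr":[0,0,0]},{"gripper":90,"delta_pos":[-3.5,0,0],"dr":[0,0,0]}])

```text
t: 23.67
ee_pos: [451.2, 265.5, 148.4]
orientation: [2.211, 0.018, -2.214]
ft_force: [0.4, 1.1, -0.1]
width: 79.0
```

Request:
apply_moves(increments=[{"gripper":90,"delta_pos":[0,3.5,0],"dr":[0,0,0]},{"gripper":90,"delta_pos":[0,3.5,0],"dr":[0,0,0]},{"gripper":90,"delta_pos":[0,3.5,0],"dr":[0,0,0]},{"gripper":90,"delta_pos":[0,3.5,0],"dr":[0,0,0]},{"gripper":90,"delta_pos":[0,3.5,0],"dr":[0,0,0]}])

```text
t: 24.08
ee_pos: [454.5, 89.5, 147.8]
orientation: [2.214, 0.02, -2.212]
ft_force: [0.8, 0.7, 0.2]
width: 79.0
```

Request:
apply_moves(increments=[{"gripper":90,"delta_pos":[0,3.5,0],"dr":[0,0,0]},{"gripper":90,"delta_pos":[0,2.5,0],"dr":[0,0,0]},{"gripper":90,"delta_pos":[0,0,0],"dr":[0,0,0]},{"gripper":90,"delta_pos":[0,0,0],"dr":[0,0,0]},{"gripper":90,"delta_pos":[0,0,0],"dr":[0,0,0]}])

```text
t: 24.5
ee_pos: [455.9, 31.2, 147.3]
orientation: [2.214, 0.018, -2.213]
ft_force: [-0.2, -0.0, 0.5]
width: 79.1
```

Run:
```python
from h import *
for n in("top","scene"):
    i,w,d=cloud(n); save(i,n+"5",s=1.5)
    z=w[...,2]
    for nm,x,y,lo,r in(("blue",452,266,12,47),("white",641,-181,12,30),("yellow",640,156,12,36),("pink",444,-260.5,12,42)):
        P=w[(np.hypot(w[...,0]-x,w[...,1]-y)<r)&(z>lo)&(z<40)]
        if len(P)>5: print(n,nm,len(P),rect(P),np.round(P[:,2].max(),1))
```

```text
top blue 146 (array([455. , 290.1]), array([18.7, 62.4]), 69.6) 31.3
top white 230 (array([ 639.9, -181.7]), array([37. , 34.7]), 4.9) 29.5
top yellow 356 (array([640.7, 156.2]), array([42.8, 49. ]), 83.0) 30.3
top pink 569 (array([ 443.9, -260.4]), array([56.5, 56.7]), 78.4) 31.3
scene blue 448 (array([453.4, 263.4]), array([62.6, 68.7]), 89.9) 30.4
scene white 332 (array([ 642.7, -181.2]), array([38.6, 34.3]), 1.6) 31.4
scene yellow 349 (array([642.6, 156.8]), array([47.3, 49. ]), 84.1) 30.6
scene pink 628 (array([ 446.3, -260.5]), array([55.4, 60.8]), 78.8) 30.4
```

View pics/top5.png

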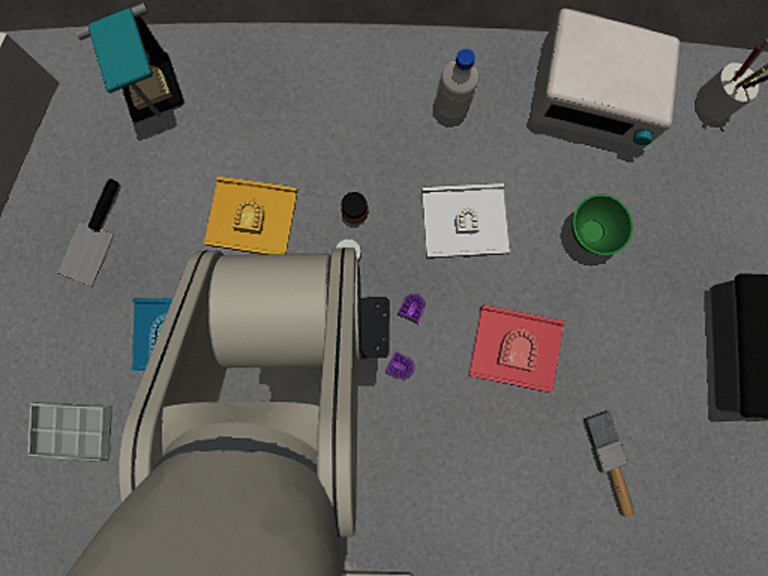

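View pics/scene5.png

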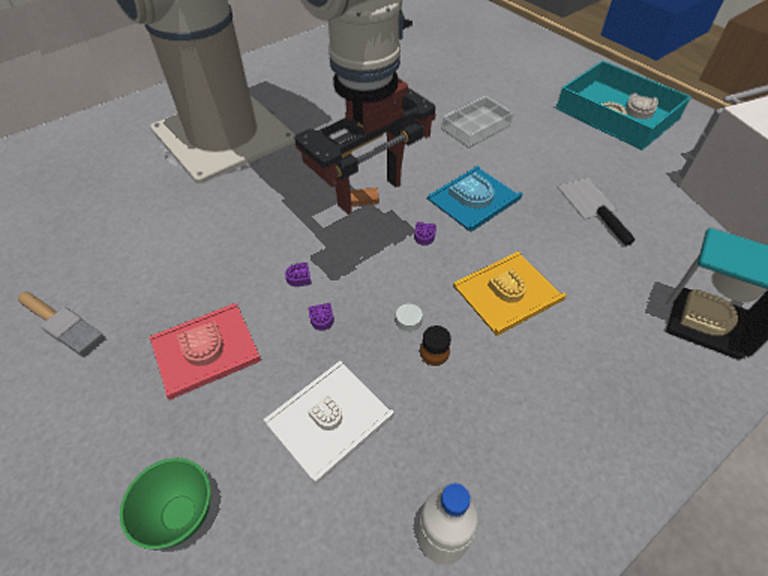

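All four casts are on their own trays, teeth up and centred within about 3 mm. The jar and bowl stand where they were, and the gripper is clear. Handing in.

```bash
python3 -c "
from workcell import ctrl
print(ctrl.close_job())"
```

```text
the job is handed in; nothing more can be done
None
```

I took the stack apart from the top down (white, yellow, pink, blue) and set each cast teeth up on the tray of its own colour. I then handed the job in at about 24.6 s; no verdict was reported.

**Last checks:**
- **Position:** each cast was within about 3 mm of its tray centre. Each was within about 0.06 rad of square to its tray.
- **Height:** measured tops were at 30–31 mm, against about 28 mm expected. The depth camera had read about 2 mm high on the stack too.
- **Bystanders:** the jar and bowl showed no visible movement; I did not measure their positions.

**Disagreements:**
- The two cameras differ by 2–3 mm along x.
- The arm hid part of the blue cast from the top camera, so its final position rests on the scene camera alone (1.4 mm, 2.6 mm off centre) and on the release pose.

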